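# Free the stuck battery pack from the gravity feeder

## Task

A battery pack has stuck in the clear sleeve at the top of the sloping gravity feeder. Take the red-handled push stick from its stand and push the pack out from behind through the hole in the sleeve's rear wall until it slides down to the stop; then put the stick fully back in its stand and set the pack down lying flat in the wooden order tray beside the tin that is already there. Do not drop or fling the pack, and leave the other goods where they stand.

Things in the scene. Friction and masses are not known exactly. Their poses are not given: they have to be found in the camera images.
- feeder: Fixed gravity feeder: wooden base 210 x 100 x 12 mm on the counter (origin: centre of its underside), +x is the low customer side, to which the chute slopes down; two central posts 26 mm wide carry the chute. Total height about 205 mm.
- chute: The feeder's white sloping chute, fixed to it. Its frame is tilted: x straight down the slope (50 deg below level, 40 deg from vertical), z normal to the sliding surface (up and to the low side), y level across. Origin on the sliding surface, on the centre line, at the inner face of the sleeve's rear wall; at (-70, 0, 177) mm in the feeder's frame. The sleeve spans x = -6 to 76 mm.
- mouth (a point): Open lower end of the clear sleeve, at (76, 0, 18) mm in the chute's frame. Sleeve bore 46.6 mm wide (y = -22.3 to 24.3), 39.5 mm high; outside 57 mm wide, 43.5 mm high, a slot 25 mm wide along its roof. Below it the chute is an open strip 36 mm wide and 6 mm thick, narrower than the pack, so fingers can straddle the pack.
- stop (a point): Middle of the stop lip's face at the foot of the chute, at (198, 0, 11) mm in the chute's frame. The lip is 62 mm wide and stands 25 mm above the sliding surface; two small ears 29 mm either side of the centre line from x = 189 mm, 9 mm high.
- leaf_face (a point): Middle of the blue sprung leaf in the sleeve's +y side (x = 30 to 60 mm in the chute's frame). It presses on the pack with 12 N: friction holds the pack, pushing takes 5 to 15 N. The pack stays where pushing stops until its rear end has passed the leaf (about 57 mm from the start); then it slides to the stop by itself.
- hole (a point): Centre of the 28 x 28 mm access hole in the 6 mm thick rear wall of the sleeve, on its outer face, at (-6, 0, 18) mm in the chute's frame and with its axes: push along +x.
- rest (a point): Where the centre of the pack lies when it has slid down against the stop, at (163, 0, 18) mm in the chute's frame and with its axes.
- pack: Orange battery pack with a black band near its upper end, a block 70 (x) x 44 (y) x 36 (z) mm, rigid, about 0.14 to 0.28 kg. Origin at its centre. At the start it sits in the sleeve at (38, 0, 18) mm of the chute's frame, axes along the chute's; its rear end is 3 mm inside the rear wall.
- stick: Push stick, 186 mm long: round wooden shaft 14 mm in diameter and 120 mm long below a red collar (38 mm across, 6 mm thick) and a red square handle 20 x 20 mm, 60 mm long, on top. About 0.08 kg. Origin on the axis at the underside of the collar, z along the axis towards the handle's end (the handle spans z = 6 to 66 mm).
- stick_tip (a point): Lower end of the push stick's shaft, on its axis, 120 mm below the collar.
- stick_grip (a point): Point on the stick's axis in the square handle, 38 mm above the collar's underside and 28 mm below the handle's end.
- stand: Fixed dark wooden stand for the stick, a block 70 x 70 x 125 mm with a 24 x 24 mm upright hole right through; origin: centre of its underside. The stick stands in it upright with the collar resting on the top (z = 125 mm).
- tray: Fixed open wooden order tray, outside 210 (x) x 150 (y) x 40 mm, walls and floor 6 mm; origin: centre of its underside. The tin stands towards its +x end; the -x half is free.
- tin: Tin, 56 mm across and 75 mm high, standing in the tray near 62 mm along the tray's +x from its centre; origin: centre of its underside. Leave it.
- bottle_a: White bottle, 56 mm across, 150 mm high, standing. Leave it. Origin: centre of its underside.
- bottle_b: Aluminium bottle with paper label, 52 mm across, 130 mm high, standing. Leave it. Origin: centre of its underside.
- carton_a: Tall plain carton 90 x 60 x 110 mm. Leave it. Origin: centre of its underside.
- carton_b: Low plain carton 100 x 70 x 50 mm. Leave it. Origin: centre of its underside.
- mug: White mug, 76 mm across, 85 mm high, handle on +y. Leave it. Origin: centre of its underside.
- torch: Grey and white torch lying on the counter, 130 mm long along x, up to 44 mm thick. Leave it. Origin: on the counter under its axis, 50 mm from the tail.
Mind the look-alikes: they are no part of the job. There is more than one size of the pack; the one meant has the size given above.

How it is judged (in metres and radians):
On the way, in this order (a step that is already met when the one before it is completed fails the run):
1. the stick's tip is through the access hole, at least 20 mm past the rear wall's outer face (x of stick_tip in the frame of hole above 0.02 m and y of stick_tip in the frame of hole between -0.016 and 0.016 m and z of stick_tip in the frame of hole between -0.016 and 0.016 m), for 0.05 s.
2. the pack has left the sleeve and lies on the open chute against the stop (x of pack in the frame of chute between 0.15 and 0.175 m and y of pack in the frame of chute between -0.02 and 0.02 m and z of pack in the frame of chute below 0.03 m and linear speed of pack below 0.05 m/s), for 0.1 s.
At the end, for the whole second after the job is handed in: The pack lies flat (long side within 11 degrees of level) inside the order tray, at rest; the stick is upright in its stand (within 0.1 rad), collar down on the top (within 5 mm), axis within 8 mm of the stand's; no other goods moved over 30 mm or tipped (x of pack in the frame of tray between -0.095 and 0.095 m and y of pack in the frame of tray between -0.065 and 0.065 m and z of pack in the frame of tray below 0.036 m and angle between pack's own x axis and vertical between 1.37 and 1.77 rad and horizontal distance between stick and stand below 0.008 m and z of stick in the frame of stand between 0.12 and 0.13 m and angle between stick's own z axis and vertical below 0.1 rad and linear speed of each of pack, stick below 0.02 m/s); the robot touches nothing.
It fails at once if other goods (tin, bottles, cartons, mug, torch) moved more than 30 mm or tipped over (distance of any of tin, bottle_a, bottle_b, carton_a, carton_b, mug, torch from where it was at the start of the episode above 0.03 m or angle between any of tin, bottle_a, bottle_b, carton_a, carton_b, mug's own z axis and vertical above 0.5 rad).
It fails at once if the pack is dropped or flung: it moves faster than 1.2 m/s with no finger on it (linear speed of pack above 1.2 m/s and contact force between the fingers and pack below 0.1 N).
It fails at once if the pack is let fall onto the counter (height (world z) of pack below 0.03 m and horizontal distance between pack and tray above 0.16 m).
It also fails if it takes over 64 s, if anything falls off the work surface, if the arm or the gripper's body presses on something with over 40 N, if the wrist force passes 120 N, or if a joint passes its speed limit or range.

## Robot

A 6-joint arm with a two-finger parallel gripper is mounted at the origin on the work surface. World frame = base frame: x ahead of the robot, y to its left, z up, the work surface at z = 0. Lengths are in mm, angles in degrees, forces in N, time in s.
With the tool pointing down it reaches from about 275 to 825 mm from the base axis. Payload 4.9 kg.
Tool frame: the origin (TCP) lies midway between the tips of the shut fingers; the grasp point (between the pads) lies 19 mm behind it; z points along the fingers, y is the direction in which the jaws open and shut (so a half turn about z gives the same grasp; the last joint's range is limited). The gripper opens to 85 mm and grips with 20 to 120 N. Pads are 22 mm wide; open, the fingers measure 114 mm over their backs; the gripper's body (76 mm by 85 mm) begins 54 mm behind the grasp point. The pads swing forward as they close: fully open they stand 13 mm farther back than shut.
Start: joints at [-74.324, 18.69, -11.035, 60.275, 0, 82.311], TCP at [218.138, -504.91, 231.281] pointing down, gripper open.
Joint ranges: [-152.03, 152.03], [-55.5, 102.48], [-74.3, 77.21], [-110.64, 120.58], [-84.22, 78.4], [-180, 180]. Speed limits (degrees/s): [147.25, 147.25, 180, 180, 180, 180].

## Interface

Orientations are given as [roll, pitch, yaw] about the fixed x, y, z axes, in that order (R = Rz(yaw) Ry(pitch) Rx(roll)).
In Python, from workcell import monitor, cams, order gives the robot as it stands.
- The arm moves only by the tool send_rows, never from a script. Its argument "targets" is one flat list of numbers, 7 for each row, row after row: the shift along the tool's x, y, z in m, then the turn, a rotation vector about the tool's x, y, z in rad, then the opening in per cent of the stroke, from 0 (shut) to 100 (fully open). A call has 1 to 12 rows; each row is the pose to reach, as a shift and turn from the pose commanded when the call began, along the tool's axes at that moment; what a row does not reach only later rows make up. A row lasts 1/8 s, in which the tool goes at most 62.5 mm and 10.7 degrees, less where a joint would pass 70% of its speed; a pose out of reach is approached as far as the arm can. A call with a gripper value outside its range is refused whole. The fingers move at their own pace and stop on an object; "force" is the grip in N (left out, the last holds). Time passes only in rows, so rows that repeat a pose let the fingers close. It gives the time, the measured TCP pose, the force and the opening at its end, in the units of the state.
- monitor.observe(): the state, without advancing time (a new reading comes with each control period).
- cams.snapshot(name): name is "side" or "top"; returns a dict with "pixels" (384x512x3 uint8, red, green, blue), "fx", "fy", "cx", "cy" (pixels), "R" (3x3) and "t" (3): a world point X has camera coordinates R X + t. Camera axes: x right, y down, z forward; pixel columns grow to the right and rows downward; lengths in mm; the calibration is good to about 2 mm. A picture is of the moment at which its call begins. There is no depth.
- order.finish_job(): hands the job in, once; it reports no verdict.
The state is a dict: "t": time; "q": joint angles; "joint_vel": joint speeds; "effort": joint torques, N m; "eef_pos": TCP position; "tcp_rot": TCP orientation; "force": force on the tool from outside, world axes, zero at the start; "torque": the same for the moment, N m; "opening": finger opening in mm.
Only numpy, scipy, OpenCV 4.12 (cv2) and the standard library are available. Lean on these libraries where they do the work, as an engineer would, in place of code of your own. Each camera call takes 0.05 s, during which the arm holds its last target.

## Working session

There is one attempt and no reset: what is moved stays moved. The work goes in short steps, Python scripts to look and compute and a tool call to move; the robot and the scene stay as the last step left them, time stands still between calls to the robot, and variables do not carry over. Pictures are saved under pics/ and viewed, and the job is handed in when it is done.

Besides the shell and the picture viewer there is one more tool, called after "Emit:" as name(argument=value, ...) on one line, values as JSON. send_rows: Moves the arm, as the interface text tells. Its arguments: {"type":"object","properties":{"targets":{"type":"array"},"force":{"type":"number"}},"required":["targets"]}

```bash
ls; mkdir -p pics; python3 - <<'E'
from workcell import monitor, cams, order
import cv2, numpy as np, pickle
s=monitor.observe(); print(s)
for n in("side","top"):
    c=cams.snapshot(n); pickle.dump(c,open(f"{n}0.pkl","wb"))
    cv2.imwrite(f"pics/{n}0.png",c["pixels"][:,:,::-1]); print(n,c["fx"],c["fy"],c["cx"],c["cy"],np.round(c["R"],3).tolist(),np.round(c["t"],1), -np.array(c["R"]).T@c["t"])
E
```

```text
pics
{'t': 0.0, 'q': array([-7.43228837e+01,  1.87319352e+01, -1.10926020e+01,  6.02746124e+01,
        1.30091650e-03,  8.23102076e+01]), 'joint_vel': array([ 0.02651335, -0.01127421, -0.00884553, -0.02505553,  0.12600047,
       -0.0118855 ]), 'effort': array([-1.27299759e-04, -4.43403339e+01,  2.62436950e+01,  1.54251029e-02,
       -6.67844029e-05, -2.16543743e-07]), 'eef_pos': array([ 217.99066075, -504.31690069,  230.50020442]), 'tcp_rot': array([-1.79901916e+02, -1.45563774e-02,  2.33668951e+01]), 'force': array([-0.54285356, -0.24991361, -0.11302703]), 'torque': array([-0.06602893,  0.03869869, -0.02842703]), 'opening': 85.39852337368359}
side 415.2091582504278 415.2091582504278 256.4109148581368 189.79709022421457 [[-0.736, -0.677, -0.018], [-0.441, 0.5, -0.746], [0.514, -0.541, -0.666]] [426.3 379.6 819.5] [ 59.89852714 541.84153482 836.79152054]
top 497.189636219911 497.189636219911 245.91036671932832 198.27866666259612 [[-0.022, -1.0, -0.015], [-0.996, 0.023, -0.089], [0.09, 0.013, -0.996]] [  32.9  595.6 1225.9] [ 484.04628066    2.44408428 1274.51534781]
```

View pics/side0.png

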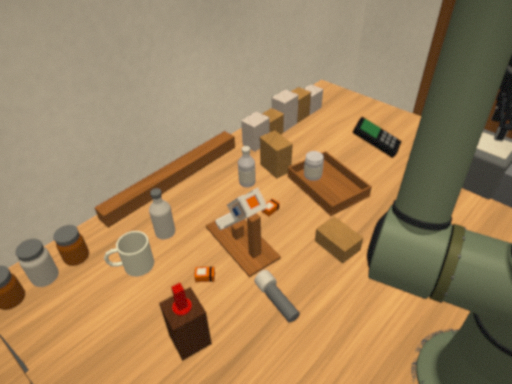

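View pics/top0.png

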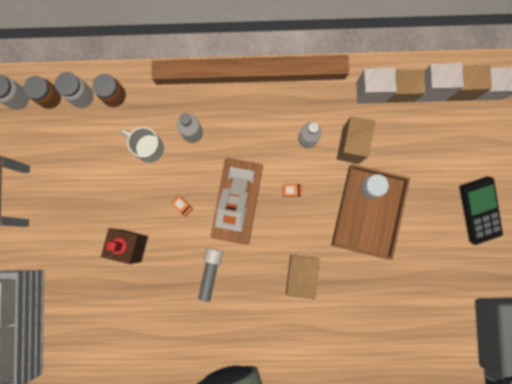

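```bash
python3 - <<'E'
import cv2, pickle, numpy as np
t=pickle.load(open("top0.pkl","rb"))["pixels"][:,:,::-1]; s=pickle.load(open("side0.pkl","rb"))["pixels"][:,:,::-1]
a=cv2.resize(t[150:250,90:310],None,fx=3.6,fy=3.6,interpolation=cv2.INTER_CUBIC)
cv2.imwrite("pics/tc.png",a)
b=cv2.resize(s[180:350,150:310],None,fx=3.5,fy=3.5,interpolation=cv2.INTER_CUBIC)
cv2.imwrite("pics/sc.png",b)
E
```

```text
(no output)
```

View pics/tc.png

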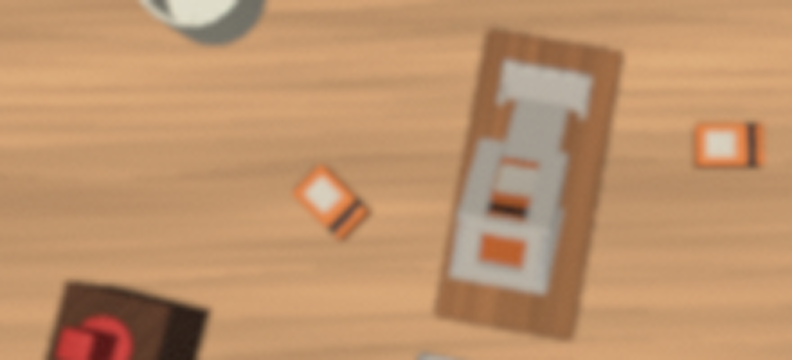

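View pics/sc.png

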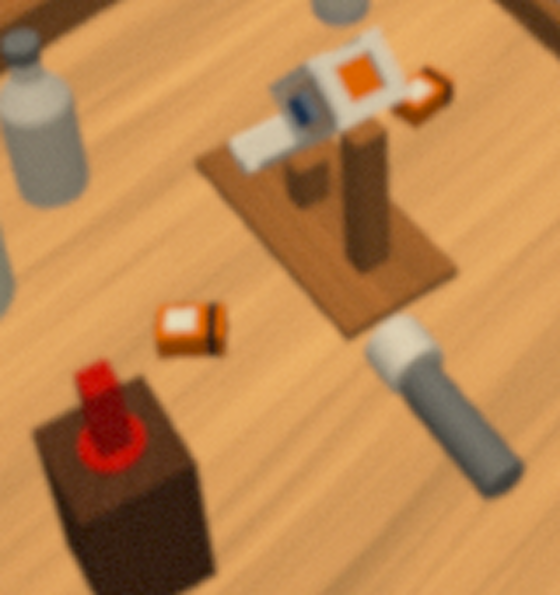

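```bash
cat > h.py <<'E'
import numpy as np, cv2, pickle
from scipy.spatial.transform import Rotation as Ro
def ray(c,uv,z):
    R=np.array(c["R"]);t=np.array(c["t"]).ravel(); C=-R.T@t
    d=R.T@np.array([(uv[0]-c["cx"])/c["fx"],(uv[1]-c["cy"])/c["fy"],1]); return C+d*(z-C[2])/d[2]
def proj(c,X):
    p=np.array(c["R"])@np.array(X,float)+np.array(c["t"]).ravel(); return np.array([c["fx"]*p[0]/p[2]+c["cx"],c["fy"]*p[1]/p[2]+c["cy"]])
def tri(c1,p1,c2,p2):
    A=[];b=[]
    for c,p in((c1,p1),(c2,p2)):
        R=np.array(c["R"]);t=np.array(c["t"]).ravel();C=-R.T@t
        d=R.T@np.array([(p[0]-c["cx"])/c["fx"],(p[1]-c["cy"])/c["fy"],1]);d/=np.linalg.norm(d);P=np.eye(3)-np.outer(d,d);A.append(P);b.append(P@C)
    return np.linalg.lstsq(np.vstack(A),np.hstack(b),rcond=None)[0]
def load(n): return pickle.load(open(n,"rb"))
E
python3 - <<'E'
from h import *
T=load("top0.pkl");S=load("side0.pkl")
crop=lambda p:(p[0]/3.6+90-.36,p[1]/3.6+150-.36)
cs=[ray(T,crop(p),12)[:2] for p in[(488,30),(622,52),(575,340),(435,315)]]
cs=np.array(cs);print(cs.round(1),cs.mean(0)); e=(cs[0]+cs[1]-cs[2]-cs[3])/2;print("feeder top",np.linalg.norm(e),np.degrees(np.arctan2(e[1],e[0])))
cr=lambda p:(p[0]/3.5+150-.36,p[1]/3.5+180-.36)
cs2=np.array([ray(S,cr(p),12)[:2] for p in[(196,162),(350,337),(457,268)]]);print("side",cs2.round(1),(cs2[0]+cs2[2])/2)
# masks
for n,c in(("top",T),("side",S)):
    hsv=cv2.cvtColor(c["pixels"],cv2.COLOR_RGB2HSV)
    m=(((hsv[...,0]<5)|(hsv[...,0]>174))&(hsv[...,1]>190)&(hsv[...,2]>80)).astype(np.uint8)
    k,l,st,ce=cv2.connectedComponentsWithStats(m)
    for i in range(1,k):
        if st[i,4]>20:print(n,"red",st[i],ce[i].round(1))
E
python3 - <<'E'
import cv2,pickle
t=pickle.load(open("top0.pkl","rb"))["pixels"][:,:,::-1]; s=pickle.load(open("side0.pkl","rb"))["pixels"][:,:,::-1]
cv2.imwrite("pics/stand.png",cv2.hconcat([cv2.resize(t[222:272,92:157],(520,400),interpolation=cv2.INTER_CUBIC)]))
cv2.imwrite("pics/tray.png",cv2.resize(t[155:265,325:415],(490,600),interpolation=cv2.INTER_CUBIC))
cv2.imwrite("pics/stand_s.png",cv2.resize(s[280:360,150:220],(525,600),interpolation=cv2.INTER_CUBIC))
E
```

```text
[[702.8  70.4]
 [684.6 -24.8]
 [481.1  13.3]
 [500.8 111.5]] [592.2993102   42.60801441]
feeder top 206.5690868328108 -11.047943779631641
side [[699.9  73. ]
 [496.6 113.8]
 [480.7  18.1]] [590.29254169  45.51746066]
side red [172 284  20  32 410] [180.3 301.1]
```

View pics/stand.png

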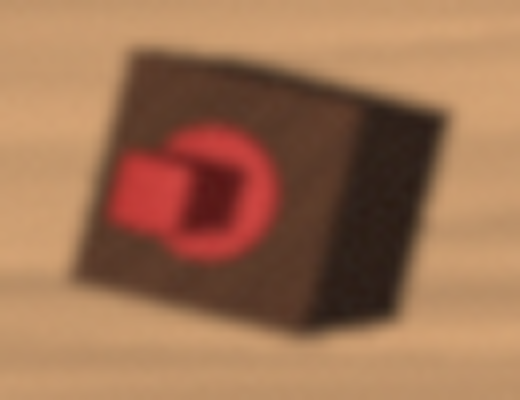

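View pics/stand_s.png

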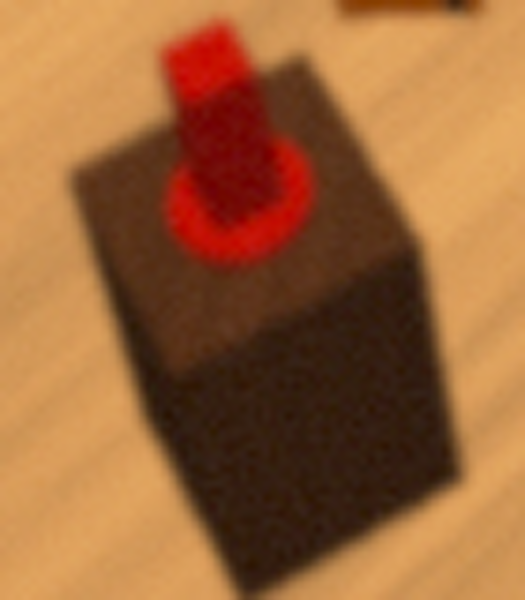

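View pics/tray.png

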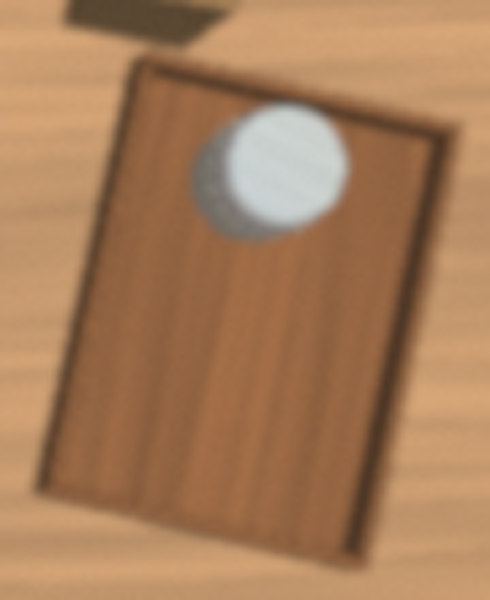

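```bash
python3 - <<'E'
from h import *
T=load("top0.pkl");S=load("side0.pkl")
def f(c,pts,o,s,z): return np.array([ray(c,(p[0]/s-.45+o[0],p[1]/s-.45+o[1]),z) for p in pts])
def rep(n,q):
    m=q[:,:2].mean(0);e=((q[0]+q[1])-(q[2]+q[3]))[:2]/2;g=((q[1]+q[2])-(q[0]+q[3]))[:2]/2
    print(n,m.round(1),"e",np.linalg.norm(e).round(1),np.degrees(np.arctan2(e[1],e[0])).round(1),"g",np.linalg.norm(g).round(1),np.degrees(np.arctan2(g[1],g[0])).round(1))
rep("stand T",f(T,[(133,50),(360,95),(303,335),(75,280)],(92,222),8,125))
rep("stand S",f(S,[(75,178),(303,55),(420,245),(175,375)],(150,280),7.5,125))
rep("handle T",f(T,[(125,150),(190,168),(165,238),(108,215)],(92,222),8,191))
print("collar T",f(T,[(212,193)],(92,222),8,131),"S",f(S,[(240,202)],(150,280),7.5,131))
print("htop T",f(T,[(148,192)],(92,222),8,191),"S",f(S,[(207,60)],(150,280),7.5,191))
rep("tray",f(T,[(135,57),(460,125),(363,570),(38,492)],(325,155),5.45,40))
F=np.array([591.3,44,0]);yaw=np.radians(-11.3)
Rf=Ro.from_euler('z',yaw).as_matrix()
b=np.radians(50)
xc=Rf@[np.cos(b),0,-np.sin(b)];zc=Rf@[np.sin(b),0,np.cos(b)];yc=Rf@[0,1,0]
Rc=np.stack([xc,yc,zc],1);Oc=F+Rf@[-70,0,177]
P=lambda p:Oc+Rc@np.array(p,float)
it,is_=[c["pixels"][:,:,::-1] for c in(T,S)]
k=5
it=cv2.resize(it[145:255,205:270],None,fx=k,fy=k,interpolation=cv2.INTER_CUBIC);is_=cv2.resize(is_[175:280,200:290],None,fx=k,fy=k,interpolation=cv2.INTER_CUBIC)
def line(pts,col):
    for im,c,o in((it,T,(205,145)),(is_,S,(200,175))):
        q=np.array([(proj(c,p)-o+.5)*k for p in pts]).round().astype(np.int32);cv2.polylines(im,[q],True,col,1)
line([P((-6,y,z)) for y,z in((-14,4),(14,4),(14,32),(-14,32))],(0,255,0))
line([P((-6,y,z)) for y,z in((-27.5,-2),(29.5,-2),(29.5,41.5),(-27.5,41.5))],(255,0,255))
line([P((198,y,z)) for y,z in((-31,0),(31,0),(31,25),(-31,25))],(255,0,0))
line([F+Rf@[x,y,12] for x,y in((-105,-50),(-105,50),(105,50),(105,-50))],(255,255,0))
line([P((x,y,41.5)) for x,y in((-6,-27.5),(-6,29.5),(76,29.5),(76,-27.5))],(0,0,255))
H=max(it.shape[0],is_.shape[0])
pad=lambda a:cv2.copyMakeBorder(a,0,H-a.shape[0],0,5,cv2.BORDER_CONSTANT)
cv2.imwrite("pics/ov.png",cv2.hconcat([pad(it),pad(is_)]))
print("hole",P((-6,0,18)),"xc",xc)
E
```

```text
stand T [485.3 314.2] e 69.3 -13.9 g 67.9 -103.5
stand S [483.9 315.8] e 68.4 -15.4 g 67.9 -104.4
handle T [484.8 315.6] e 19.1 -17.4 g 17.7 -109.5
collar T [[484.3738285 314.1967877 131.       ]] S [[482.76367215 316.85644976 131.        ]]
htop T [[485.01280514 315.33835128 191.        ]] S [[484.10118301 315.55670631 191.        ]]
tray [ 555.4 -288.2] e 206.1 -14.8 g 150.2 -104.1
hole [532.39651157  55.77007843 193.16644363] xc [ 0.63032695 -0.12595175 -0.76604444]
```

View pics/ov.png

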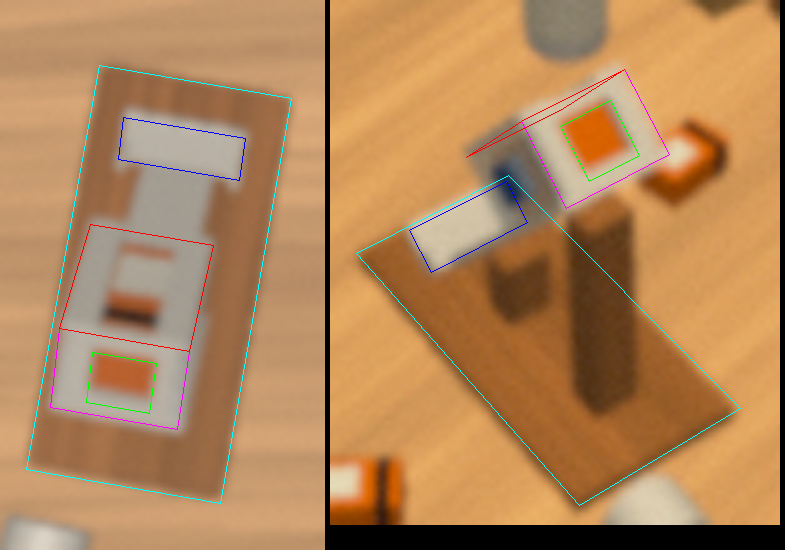

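```bash
cat >> h.py <<'E'
def frames():
    F=np.array([591.3,44,0]);Rf=Ro.from_euler('z',-11.3,degrees=True).as_matrix();b=np.radians(50)
    Rc=np.stack([Rf@[np.cos(b),0,-np.sin(b)],Rf@[0,1,0],Rf@[np.sin(b),0,np.cos(b)]],1)
    return F+Rf@[-70,0,177],Rc
def toolR(z,yawx):   # tool z axis = z ; tool x close to yaw yawx
    z=np.array(z,float);z/=np.linalg.norm(z);x=np.array([np.cos(np.radians(yawx)),np.sin(np.radians(yawx)),0.]);x-=z*(x@z);x/=np.linalg.norm(x)
    return np.stack([x,np.cross(z,x),z],1)
def delta(s,pos,R):
    R0=Ro.from_euler('xyz',s["tcp_rot"],degrees=True).as_matrix()
    return (R0.T@(np.array(pos)-s["eef_pos"])/1000), Ro.from_matrix(R0.T@R).as_rotvec()
def show(s,pos,R):
    d,r=delta(s,pos,R);print("t",round(s["t"],2),"pos",s["eef_pos"].round(1),"rpy",s["tcp_rot"].round(1),"F",s["force"].round(1),"op",round(s["opening"],1),"q",s["q"].round(0));print("shift",d.round(4),"turn",r.round(3),"ang",np.degrees(np.linalg.norm(r)).round(1),"dist mm",(np.linalg.norm(d)*1000).round(1))
E
python3 - <<'E'
from h import *
from workcell import monitor
s=monitor.observe()
show(s,(484.4,315.5,260),toolR((0,0,-1),165))
E
```

```text
t 0.1 pos [ 218.  -504.4  230.6] rpy [-179.9   -0.    23.4] F [ 0.5 -0.2  0.5] op 85.5 q [-74.  19. -11.  60.   0.  82.]
shift [ 0.5697 -0.6471 -0.0283] turn [-0.000e+00 -2.000e-03 -2.472e+00] ang 141.6 dist mm 862.6
```

Emit:
send_rows(targets=[0.038, -0.043, -0.03, 0, 0, -0.165, 100, 0.076, -0.086, -0.03, 0, 0, -0.33, 100, 0.114, -0.129, -0.03, 0, 0, -0.495, 100, 0.152, -0.172, -0.03, 0, 0, -0.66, 100, 0.19, -0.216, -0.03, 0, 0, -0.825, 100, 0.228, -0.259, -0.03, 0, 0, -0.99, 100, 0.266, -0.302, -0.03, 0, 0, -1.155, 100, 0.304, -0.345, -0.03, 0, 0, -1.32, 100, 0.342, -0.388, -0.03, 0, 0, -1.485, 100, 0.38, -0.431, -0.03, 0, 0, -1.65, 100, 0.418, -0.475, -0.03, 0, 0, -1.815, 100, 0.456, -0.518, -0.03, 0, 0, -1.98, 100])

```text
t: 1.6
eef_pos: [431.4, 153.5, 261.2]
tcp_rot: [-180.0, 0.0, 137.1]
force: [0.4, -0.1, -0.2]
opening: 85.3
```

```bash
cat > go.py <<'E'
from h import *
from workcell import monitor
import sys
s=monitor.observe(); a=eval(sys.argv[1]); show(s,*a)
E
python3 go.py "((484.4,315.5,230),toolR((0,0,-1),165))"
```

```text
t 1.6 pos [431.4 153.5 261.2] rpy [-180.     0.   137.1] F [ 0.4 -0.1 -0.2] op 85.3 q [ 10.   8. -21.  61.  -0.  53.]
shift [0.0714 0.1548 0.0311] turn [-0.     0.    -0.486] ang 27.9 dist mm 173.3
```

Emit:
send_rows(targets=[0.024, 0.052, 0.005, 0, 0, -0.162, 100, 0.048, 0.103, 0.01, 0, 0, -0.324, 100, 0.0714, 0.155, 0.031, 0, 0, -0.486, 100, 0.0714, 0.155, 0.031, 0, 0, -0.486, 100, 0.0714, 0.155, 0.031, 0, 0, -0.486, 100])

```text
t: 2.22
eef_pos: [484.7, 313.0, 229.6]
tcp_rot: [-179.9, -0.1, 164.6]
force: [0.7, 0.3, -0.6]
opening: 85.4
```

```bash
python3 go.py "((484.4,315.5,145),toolR((0,0,-1),165))"; python3 - <<'E'
from h import *
from workcell import cams
for n in("side","top"):
    c=cams.snapshot(n); im=c["pixels"][:,:,::-1]
    u,v=proj(c,(484,315,190)).astype(int)
    a=im[max(v-60,0):v+60,max(u-60,0):u+60]; cv2.imwrite(f"pics/{n}1.png",cv2.resize(a,None,fx=4,fy=4,interpolation=cv2.INTER_CUBIC))
a=cv2.imread("pics/side1.png");b=cv2.imread("pics/top1.png");h=min(a.shape[0],b.shape[0]);cv2.imwrite("pics/b1.png",cv2.resize(cv2.hconcat([a[:h],b[:h]]),None,fx=.8,fy=.8))
E
```

```text
t 2.23 pos [484.7 313.  229.6] rpy [-1.799e+02 -1.000e-01  1.646e+02] F [ 0.7  0.3 -0.6] op 85.4 q [26. 22. -7. 62. -0. 41.]
shift [0.0008 0.0025 0.0846] turn [-0.002 -0.001 -0.006] ang 0.4 dist mm 84.6
```

View pics/b1.png

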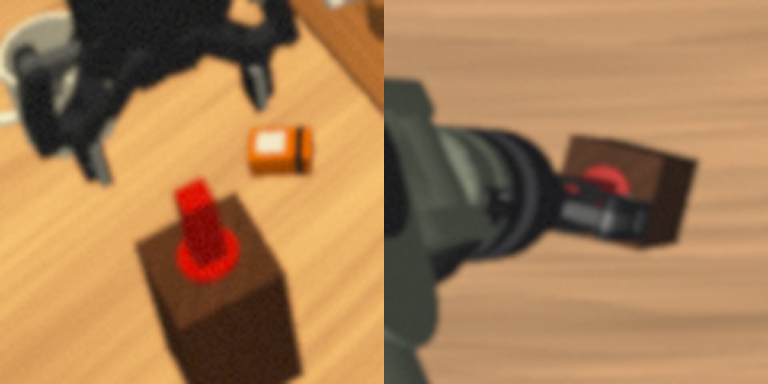

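Emit:
send_rows(targets=[0.001, 0.0025, 0.03, 0, 0, -0.006, 100, 0.001, 0.0025, 0.06, 0, 0, -0.006, 100, 0.001, 0.0025, 0.085, 0, 0, -0.006, 100, 0.001, 0.0025, 0.085, 0, 0, -0.006, 100, 0.001, 0.0025, 0.085, 0, 0, -0.006, 100, 0.001, 0.0025, 0.085, 0, 0, -0.006, 0, 0.001, 0.0025, 0.085, 0, 0, -0.006, 0, 0.001, 0.0025, 0.085, 0, 0, -0.006, 0, 0.001, 0.0025, 0.085, 0, 0, -0.006, 0, 0.001, 0.0025, 0.085, 0, 0, -0.006, 0], force=80)

```text
t: 3.58
eef_pos: [485.3, 316.1, 145.6]
tcp_rot: [180.0, 0.0, 165.0]
force: [-0.7, -0.6, 3.1]
opening: 18.9
```

```bash
python3 go.py "((484.4,315.5,285),toolR((0,0,-1),165))"
```

```text
t 3.58 pos [485.3 316.1 145.6] rpy [180.   0. 165.] F [-0.7 -0.6  3.1] op 18.9 q [ 26.  26. -14.  51.  -0.  41.]
shift [ 0.0006 -0.0008 -0.1394] turn [0. 0. 0.] ang 0.0 dist mm 139.4
```

Emit:
send_rows(targets=[0, 0, -0.02, 0, 0, 0, 0, 0, 0, -0.06, 0, 0, 0, 0, 0, 0, -0.1, 0, 0, 0, 0, 0, 0, -0.14, 0, 0, 0, 0, 0, 0, -0.16, 0, 0, 0, 0, 0, 0, -0.16, 0, 0, 0, 0])

```text
t: 4.32
eef_pos: [485.8, 316.4, 306.6]
tcp_rot: [179.9, 0.1, 165.0]
force: [0.0, -0.9, -1.3]
opening: 19.0
```

```bash
python3 - <<'E'
from h import *
from workcell import monitor,cams
s=monitor.observe()
O,Rc=frames(); xc=Rc[:,0]
R=toolR(xc,168.7)
hole=O+Rc@[-6,0,18]
tcp=hole-xc*(140.6+30); print("tcp",tcp, "chute x",-6-170.6)
show(s,tcp,R)
for n in("side","top"):
    c=cams.snapshot(n); cv2.imwrite(f"pics/{n}2.png",c["pixels"][:,:,::-1])
E
```

```text
tcp [424.86273349  77.25744761 323.85362563] chute x -176.6
t 4.33 pos [485.8 316.4 306.6] rpy [1.799e+02 1.000e-01 1.650e+02] F [ 0.  -0.9 -1.3] op 19.0 q [26. 20.  2. 72.  0. 41.]
shift [-0.0031 -0.2467 -0.0178] turn [-0.021 -0.696 -0.062] ang 40.0 dist mm 247.4
```

View pics/side2.png

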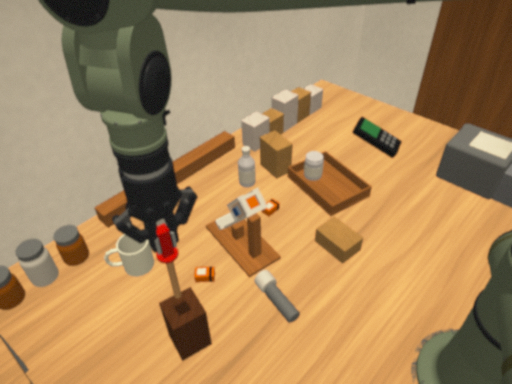

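Emit:
send_rows(targets=[0, -0.04, -0.003, -0.003, -0.116, -0.01, 0, -0.001, -0.082, -0.006, -0.007, -0.232, -0.02, 0, -0.0015, -0.123, -0.009, -0.01, -0.348, -0.03, 0, -0.002, -0.165, -0.012, -0.014, -0.464, -0.04, 0, -0.0025, -0.206, -0.015, -0.018, -0.58, -0.05, 0, -0.003, -0.247, -0.018, -0.021, -0.696, -0.062, 0, -0.003, -0.247, -0.018, -0.021, -0.696, -0.062, 0, -0.003, -0.247, -0.018, -0.021, -0.696, -0.062, 0])

```text
t: 5.42
eef_pos: [424.0, 76.6, 323.0]
tcp_rot: [-179.9, 39.9, 168.7]
force: [-0.3, 0.3, -0.1]
opening: 19.0
```

```bash
cat > ov.py <<'E'
from h import *
from workcell import monitor,cams
import sys
s=monitor.observe()
O,Rc=frames(); xc=Rc[:,0]; hole=O+Rc@[-6,0,18]
show(s,hole-xc*170.6,toolR(xc,168.7))
R0=Ro.from_euler('xyz',s["tcp_rot"],degrees=True).as_matrix();tip=s["eef_pos"]+R0[:,2]*140.6
print("tip in hole frame",(Rc.T@(tip-hole)).round(1))
ims=[]
for n in("side","top"):
    c=cams.snapshot(n); u,v=proj(c,hole).astype(int); im=c["pixels"][:,:,::-1]; r=48
    a=cv2.resize(im[v-r:v+r,u-r:u+r],None,fx=4,fy=4,interpolation=cv2.INTER_CUBIC)
    p=((np.array([proj(c,hole),proj(c,tip)])-(u-r,v-r)+.5)*4).astype(int)
    if len(sys.argv)>2: cv2.circle(a,tuple(map(int,p[0])),3,(0,255,0),1);cv2.circle(a,tuple(map(int,p[1])),3,(255,0,0),1)
    ims.append(a)
cv2.imwrite(sys.argv[1],cv2.hconcat(ims))
E
python3 ov.py pics/o3.png 1
```

```text
t 5.42 pos [424.   76.6 323. ] rpy [-179.9   39.9  168.7] F [-0.3  0.3 -0.1] op 19.0 q [ 10. -24. -52.  24. -13.  17.]
shift [-0.0011  0.0008 -0.0002] turn [-0.001 -0.002 -0.   ] ang 0.2 dist mm 1.4
tip in hole frame [-29.8  -1.   -1.4]
```

View pics/o3.png

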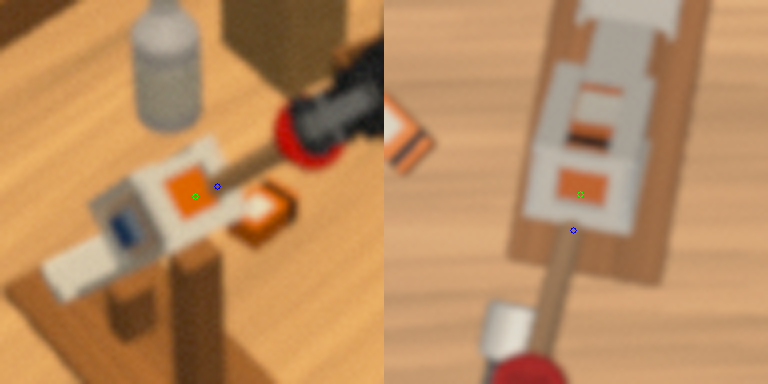

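```bash
python3 - <<'E'
from h import *
from workcell import cams
T=load("top0.pkl");S=load("side0.pkl")
O,Rc=frames();hole=O+Rc@[-6,0,18]
for n,c in(("top",T),("side",S)):
    hsv=cv2.cvtColor(c["pixels"],cv2.COLOR_RGB2HSV); u,v=proj(c,hole)
    m=((hsv[...,0]>=5)&(hsv[...,0]<14)&(hsv[...,1]>170)).astype(np.uint8)
    k,l,st,ce=cv2.connectedComponentsWithStats(m)
    for i in range(1,k):
        if st[i,4]>20 and np.hypot(*(ce[i]-(u,v)))<25:
            print(n,st[i],ce[i].round(2),"hole",(u.round(2),v.round(2)),"mid wall",proj(c,O+Rc@[-3,0,18]).round(2))
            if n=="top":
                if abs(ce[i]-(u,v)).max()<6: a=ce[i]
            elif abs(ce[i]-(u,v)).max()<6: b=ce[i]
p=tri(T,a,S,b);print("in chute",Rc.T@(p-O), proj(T,p)-a,proj(S,p)-b)
E
```

```text
top [225 217  10   6  45] [229.38 219.11] hole (np.float64(228.61), np.float64(221.05)) mid wall [228.82 220.23]
side [247 196  12  12  57] [252.54 201.65] hole (np.float64(253.38), np.float64(202.55)) mid wall [252.91 202.82]
side [263 199  17  16  71] [271.99 205.73] hole (np.float64(253.38), np.float64(202.55)) mid wall [252.91 202.82]
in chute [-2.29293848 -0.84094081 20.73932997] [0.00450305 0.00502629] [-0.00649693 -0.00038556]
```

```bash
sed -i 's/    return F+Rf@\[-70,0,177\],Rc/    return F+Rf@[-70,0,177]+Rc@[0,-.8,2.],Rc/' h.py; python3 ov.py pics/o4.png 1
```

```text
t 5.53 pos [425.1  77.3 323.9] rpy [-179.9   39.9  168.8] F [-0.1 -0.6 -0.7] op 19.3 q [ 10. -24. -51.  24. -13.  17.]
shift [-0.0018 -0.0009 -0.0001] turn [-0.001 -0.002  0.001] ang 0.1 dist mm 2.0
tip in hole frame [-29.9   0.8  -2. ]
```

Emit:
send_rows(targets=[-0.002, -0.001, 0, 0, 0, 0, 0, -0.002, -0.001, 0.01, 0, 0, 0, 0, -0.002, -0.001, 0.018, 0, 0, 0, 0, -0.002, -0.001, 0.026, 0, 0, 0, 0, -0.002, -0.001, 0.034, 0, 0, 0, 0, -0.002, -0.001, 0.034, 0, 0, 0, 0])

```text
t: 6.38
eef_pos: [446.6, 70.8, 297.6]
tcp_rot: [-179.9, 39.8, 168.7]
force: [-0.3, -1.2, -1.5]
opening: 19.0
```

```bash
python3 ov.py pics/o5.png
```

```text
t 6.38 pos [446.6  70.8 297.6] rpy [-179.9   39.8  168.7] F [-0.3 -1.2 -1.5] op 19.0 q [  8. -20. -54.  18. -12.  15.]
shift [-0.0015  0.0012 -0.0346] turn [-0.002 -0.003  0.   ] ang 0.2 dist mm 34.7
tip in hole frame [ 4.6 -1.6 -2.1]
```

View pics/o5.png

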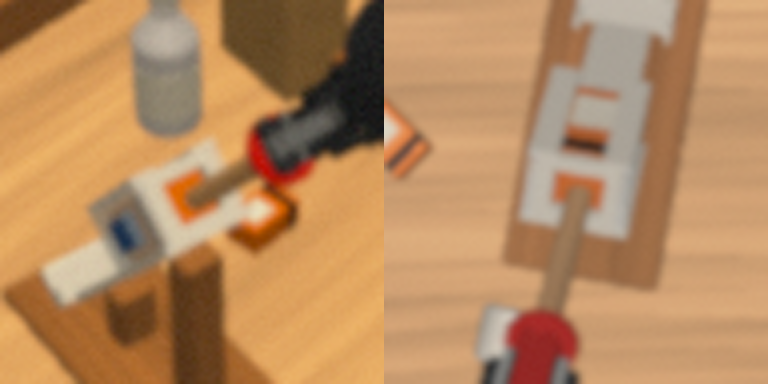

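Emit:
send_rows(targets=[-0.0015, 0.001, 0.005, 0, -0.002, 0, 0, -0.0015, 0.001, 0.01, 0, -0.002, 0, 0, -0.0015, 0.001, 0.015, 0, -0.002, 0, 0, -0.0015, 0.001, 0.02, 0, -0.002, 0, 0, -0.0015, 0.001, 0.025, 0, -0.002, 0, 0, -0.0015, 0.001, 0.03, 0, -0.002, 0, 0, -0.0015, 0.001, 0.03, 0, -0.002, 0, 0])

```text
t: 7.35
eef_pos: [467.6, 68.1, 277.2]
tcp_rot: [-179.9, 40.1, 168.7]
force: [-0.9, 1.4, 1.1]
opening: 18.9
```

```bash
python3 ov.py pics/o6.png
```

```text
t 7.35 pos [467.6  68.1 277.2] rpy [-179.9   40.1  168.7] F [-0.9  1.4  1.1] op 18.9 q [  7. -16. -55.  12. -12.  14.]
shift [ 0.0014 -0.0003 -0.0638] turn [-0.001  0.002  0.   ] ang 0.1 dist mm 63.8
tip in hole frame [33.8  0.1  1.8]
```

View pics/o6.png

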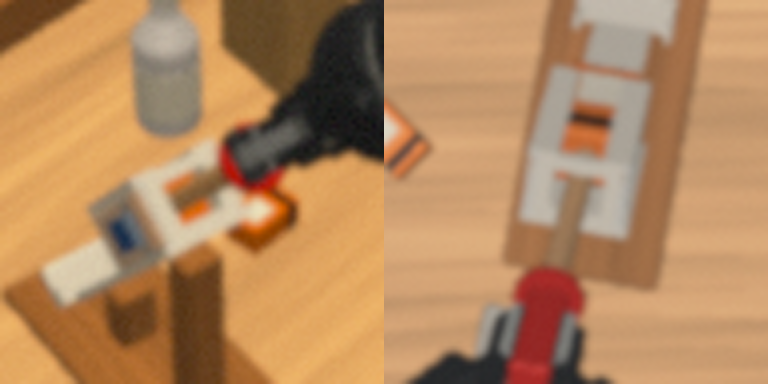

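Emit:
send_rows(targets=[0, 0, 0.005, 0, 0, 0, 0, 0, 0, 0.01, 0, 0, 0, 0, 0, 0, 0.015, 0, 0, 0, 0, 0, 0, 0.02, 0, 0, 0, 0, 0, 0, 0.025, 0, 0, 0, 0, 0, 0, 0.03, 0, 0, 0, 0, 0, 0, 0.035, 0, 0, 0, 0, 0, 0, 0.038, 0, 0, 0, 0, 0, 0, 0.038, 0, 0, 0, 0, 0, 0, 0.038, 0, 0, 0, 0])

```text
t: 8.7
eef_pos: [490.6, 63.1, 247.0]
tcp_rot: [-179.9, 40.0, 168.7]
force: [-0.4, -0.2, -0.0]
opening: 19.4
```

```bash
python3 ov.py pics/o7.png
```

```text
t 8.7 pos [490.6  63.1 247. ] rpy [-179.9   40.   168.7] F [-0.4 -0.2 -0. ] op 19.4 q [  5. -11. -56.   6. -11.  13.]
shift [ 0.0002  0.     -0.1021] turn [-0.001 -0.001  0.001] ang 0.1 dist mm 102.1
tip in hole frame [72.1 -0.4  0.1]
```

View pics/o7.png

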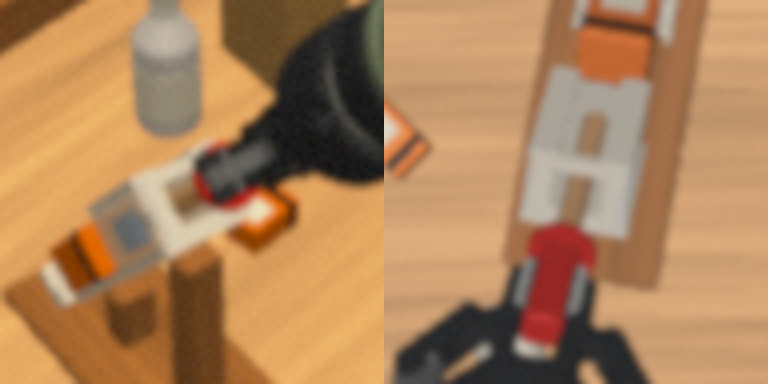

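Emit:
send_rows(targets=[0, 0, -0.025, 0, 0, 0, 0, 0, 0, -0.055, 0, 0, 0, 0, 0, 0, -0.085, 0, 0, 0, 0, 0, 0, -0.115, 0, 0, 0, 0, 0, 0, -0.115, 0, 0, 0, 0])

```text
t: 9.43
eef_pos: [418.8, 78.4, 337.8]
tcp_rot: [180.0, 40.3, 168.7]
force: [0.9, -0.2, -1.5]
opening: 19.1
```

```bash
python3 go.py "((485.3,316.1,306),toolR((0,0,-1),165))"
```

```text
t 9.43 pos [418.8  78.4 337.8] rpy [180.   40.3 168.7] F [ 0.9 -0.2 -1.5] op 19.1 q [ 10. -25. -50.  27. -14.  17.]
shift [0.0063 0.2461 0.0365] turn [0.023 0.702 0.063] ang 40.4 dist mm 248.9
```

Emit:
send_rows(targets=[0.001, 0.041, 0.006, 0.004, 0.117, 0.01, 0, 0.002, 0.082, 0.012, 0.008, 0.234, 0.021, 0, 0.003, 0.123, 0.018, 0.012, 0.351, 0.031, 0, 0.004, 0.164, 0.024, 0.015, 0.468, 0.042, 0, 0.005, 0.205, 0.03, 0.019, 0.585, 0.052, 0, 0.0063, 0.246, 0.0365, 0.023, 0.702, 0.063, 0, 0.0063, 0.246, 0.0365, 0.023, 0.702, 0.063, 0, 0.0063, 0.246, 0.0365, 0.023, 0.702, 0.063, 0])

```text
t: 10.42
eef_pos: [484.9, 314.8, 301.3]
tcp_rot: [-179.8, -0.3, 164.9]
force: [-0.2, -0.1, -0.4]
opening: 19.3
```

```bash
python3 go.py "((485.3,316.1,270),toolR((0,0,-1),165))"; python3 - <<'E'
from h import *
from workcell import cams
ims=[]
for n in("side","top"):
    c=cams.snapshot(n); im=c["pixels"][:,:,::-1]
    u,v=proj(c,(485,316,180)).astype(int);r=60
    ims.append(cv2.resize(im[v-r:v+r,max(0,u-r):u+r],(390,390),interpolation=cv2.INTER_CUBIC))
    print(n,proj(c,(485.3,316.1,306-140.6)),u,v)
cv2.imwrite("pics/b8.png",cv2.hconcat(ims))
E
```

```text
t 10.43 pos [484.9 314.8 301.3] rpy [-179.8   -0.3  164.9] F [-0.2 -0.1 -0.4] op 19.3 q [26. 20.  1. 71.  0. 41.]
shift [-0.0002  0.0014  0.0313] turn [-0.003 -0.005 -0.002] ang 0.4 dist mm 31.3
side [178.48777057 295.31787903] 177 290
top [113.01142796 245.36527229] 111 245
```

View pics/b8.png

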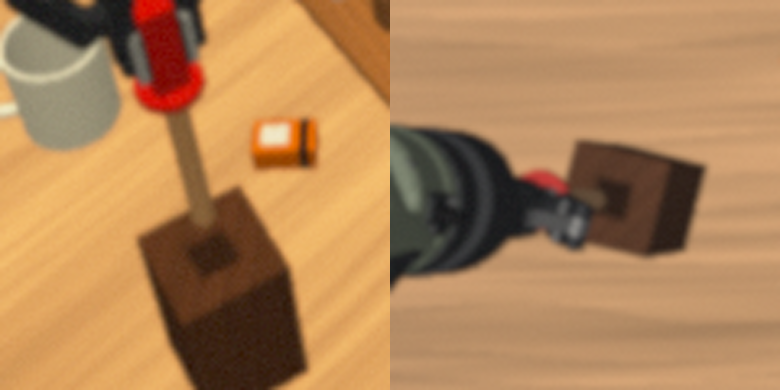

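Emit:
send_rows(targets=[0, 0.0014, 0, -0.003, -0.005, 0, 0, 0, 0.0014, 0.02, -0.003, -0.005, 0, 0, 0, 0.0014, 0.04, -0.003, -0.005, 0, 0, 0, 0.0014, 0.055, -0.003, -0.005, 0, 0, 0, 0.0014, 0.055, -0.003, -0.005, 0, 0])

```text
t: 11.15
eef_pos: [484.2, 316.2, 247.7]
tcp_rot: [180.0, 0.0, 164.9]
force: [-0.5, -0.2, -0.4]
opening: 18.8
```

```bash
python3 go.py "((485.3,316.1,147),toolR((0,0,-1),165))"; python3 - <<'E'
from h import *
from workcell import cams
ims=[]
for n in("side","top"):
    c=cams.snapshot(n); im=c["pixels"][:,:,::-1]
    u,v=proj(c,(485,316,180)).astype(int);r=60
    ims.append(cv2.resize(im[v-r:v+r,max(0,u-r):u+r],(390,390),interpolation=cv2.INTER_CUBIC))
cv2.imwrite("pics/b9.png",cv2.hconcat(ims))
E
```

```text
t 11.15 pos [484.2 316.2 247.7] rpy [180.    0.  164.9] F [-0.5 -0.2 -0.4] op 18.8 q [26. 21. -5. 64.  0. 41.]
shift [-1.000e-03  1.000e-04  1.007e-01] turn [ 0.001  0.    -0.002] ang 0.1 dist mm 100.7
```

View pics/b9.png

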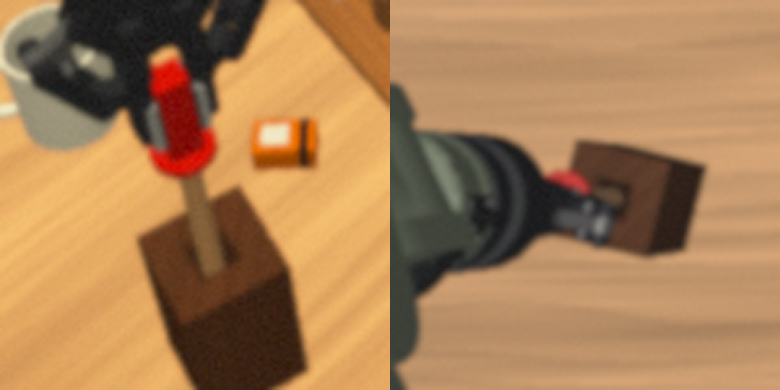

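Emit:
send_rows(targets=[-0.001, 0, 0.025, 0, 0, 0, 0, -0.001, 0, 0.05, 0, 0, 0, 0, -0.001, 0, 0.075, 0, 0, 0, 0, -0.001, 0, 0.09, 0, 0, 0, 0, -0.001, 0, 0.096, 0, 0, 0, 0, -0.001, 0, 0.098, 0, 0, 0, 0, -0.001, 0, 0.098, 0, 0, 0, 0])

```text
t: 12.12
eef_pos: [486.7, 316.7, 150.8]
tcp_rot: [179.9, 0.1, 164.9]
force: [0.7, -0.2, -0.3]
opening: 19.2
```

```bash
python3 go.py "((485.3,316.1,147),toolR((0,0,-1),165))"
```

```text
t 12.12 pos [486.7 316.7 150.8] rpy [1.799e+02 1.000e-01 1.649e+02] F [ 0.7 -0.2 -0.3] op 19.2 q [ 26.  25. -13.  51.   0.  41.]
shift [ 0.0012 -0.001   0.0038] turn [ 0.002  0.002 -0.002] ang 0.2 dist mm 4.1
```

Creep down ~4 mm, then open slowly.

Emit:
send_rows(targets=[0.001, -0.0005, 0.002, 0, 0, 0, 0, 0.001, -0.0005, 0.004, 0, 0, 0, 0, 0.001, -0.0005, 0.005, 0, 0, 0, 0, 0.001, -0.0005, 0.005, 0, 0, 0, 0])

```text
t: 12.62
eef_pos: [485.1, 316.3, 145.6]
tcp_rot: [179.9, 0.1, 164.9]
force: [-1.9, -0.9, 3.7]
opening: 19.1
```

```bash
python3 go.py "((485.3,316.1,147),toolR((0,0,-1),165))"
```

```text
t 12.62 pos [485.1 316.3 145.6] rpy [1.799e+02 1.000e-01 1.649e+02] F [-1.9 -0.9  3.7] op 19.1 q [ 26.  26. -14.  50.   0.  41.]
shift [-0.0002 -0.0001 -0.0014] turn [ 0.002  0.001 -0.002] ang 0.1 dist mm 1.4
```

Contact (3.7 N), same height as at pick-up: collar is seated. Release and go up.

Emit:
send_rows(targets=[0, 0, 0, 0, 0, 0, 60, 0, 0, 0, 0, 0, 0, 100, 0, 0, 0, 0, 0, 0, 100, 0, 0, 0, 0, 0, 0, 100, 0, 0, 0, 0, 0, 0, 100, 0, 0, -0.03, 0, 0, 0, 100, 0, 0, -0.07, 0, 0, 0, 100, 0, 0, -0.12, 0, 0, 0, 100, 0, 0, -0.18, 0, 0, 0, 100, 0, 0, -0.18, 0, 0, 0, 100])

```text
t: 13.88
eef_pos: [487.1, 317.2, 330.6]
tcp_rot: [179.5, 0.5, 164.9]
force: [0.0, 1.2, -0.3]
opening: 85.5
```

```bash
python3 - <<'E'
from h import *
from workcell import cams,monitor
ims=[]
O,Rc=frames();rest=O+Rc@[163,0,18];print("rest",rest)
for n in("side","top"):
    c=cams.snapshot(n); im=c["pixels"][:,:,::-1]; pickle.dump(c,open(f"{n}9.pkl","wb"))
    for X in((485,316,150),rest):
        u,v=proj(c,X).astype(int);r=45
        ims.append(cv2.resize(im[v-r:v+r,max(0,u-r):u+r],(290,290),interpolation=cv2.INTER_CUBIC))
cv2.imwrite("pics/b10.png",cv2.vconcat([cv2.hconcat(ims[:2]),cv2.hconcat(ims[2:])]))
# grasp plan: tool points 25deg inward, jaws across
Rf=Ro.from_euler('z',-11.3,degrees=True).as_matrix()
a=np.radians(25); z=Rf@[-np.sin(a),0,-np.cos(a)]
R=toolR(z,168.7)
g=O+Rc@[158,0,18]
s=monitor.observe()
print("pre");show(s,g+z*(19-110),R)
E
```

```text
rest [640.26739843  33.39953342  64.99050797]
pre
t 13.97 pos [485.1 316.2 325.5] rpy [1.799e+02 1.000e-01 1.649e+02] F [ 0.5 -0.4 -0.4] op 85.8 q [26. 19.  4. 74.  0. 41.]
shift [-0.2582 -0.2307  0.1742] turn [ 0.017  0.438 -0.065] ang 25.4 dist mm 387.7
```

View pics/b10.png

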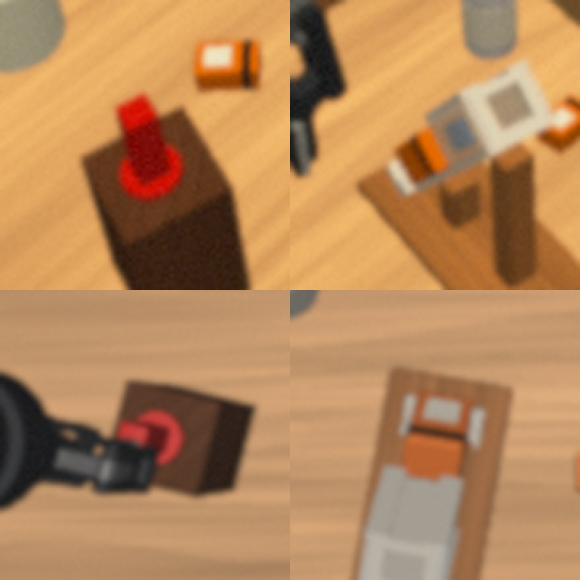

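```bash
python3 - <<'E'
from h import *
from workcell import monitor
T=load("top9.pkl");S=load("side9.pkl")
O,Rc=frames()
ims=[]
for c in(S,T):
    im=c["pixels"][:,:,::-1];u,v=proj(c,O+Rc@[163,0,18]).astype(int);r=30;k=9
    a=cv2.resize(im[v-r:v+r,u-r:u+r],None,fx=k,fy=k,interpolation=cv2.INTER_CUBIC)[:, :]
    a=cv2.resize(a,(400,400));k=400/60
    for z,col in((36,(0,255,0)),(0,(255,0,0))):
        q=[(proj(c,O+Rc@[x,y,z])-(u-r,v-r)+.5)*k for x,y in((128,-22),(128,22),(198,22),(198,-22))]
        cv2.polylines(a,[np.array(q).astype(np.int32)],True,col,1)
    ims.append(a)
cv2.imwrite("pics/b11.png",cv2.hconcat(ims))
for n,p in(("bottleA",(188,120)),("bottleB",(313,127))): print(n,ray(T,p,140))
Rf=Ro.from_euler('z',-11.3,degrees=True).as_matrix()
a=np.radians(25); z=Rf@[-np.sin(a),0,-np.cos(a)]
R=toolR(z,168.7);g=O+Rc@[158,0,18];s=monitor.observe();p=g+z*(19-110);print(p)
show(s,p+[0,0,150],R)
E
```

```text
bottleA [772.14624242 148.52629848 140.        ]
bottleB [ 748.10508639 -141.27147918  140.        ]
[674.82849895  26.49354407 151.2947388 ]
t 13.97 pos [485.1 316.2 325.5] rpy [1.799e+02 1.000e-01 1.649e+02] F [ 0.5 -0.4 -0.4] op 85.8 q [26. 19.  4. 74.  0. 41.]
shift [-0.2586 -0.2304  0.0242] turn [ 0.017  0.438 -0.065] ang 25.4 dist mm 347.2
```

View pics/b11.png

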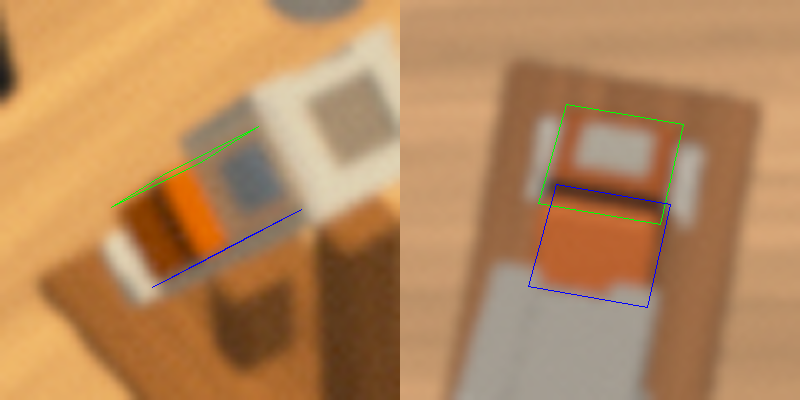

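Emit:
send_rows(targets=[-0.032, -0.029, 0.003, 0.002, 0.055, -0.008, 100, -0.065, -0.058, 0.006, 0.004, 0.11, -0.016, 100, -0.097, -0.086, 0.009, 0.006, 0.164, -0.024, 100, -0.13, -0.115, 0.012, 0.008, 0.219, -0.032, 100, -0.162, -0.144, 0.015, 0.01, 0.274, -0.04, 100, -0.194, -0.173, 0.018, 0.012, 0.329, -0.049, 100, -0.226, -0.202, 0.021, 0.015, 0.384, -0.057, 100, -0.2586, -0.23, 0.024, 0.017, 0.438, -0.065, 100, -0.2586, -0.23, 0.024, 0.017, 0.438, -0.065, 100, -0.2586, -0.23, 0.024, 0.017, 0.438, -0.065, 100])

```text
t: 15.22
eef_pos: [662.1, 27.0, 291.8]
tcp_rot: [179.9, -24.6, 168.7]
force: [-0.2, 0.7, 0.5]
opening: 85.2
```

```bash
cat > gp.py <<'E'
from h import *
from workcell import monitor
import sys
O,Rc=frames()
Rf=Ro.from_euler('z',-11.3,degrees=True).as_matrix()
a=np.radians(25); z=Rf@[-np.sin(a),0,-np.cos(a)]
R=toolR(z,168.7);g=O+Rc@[158,0,18];s=monitor.observe()
show(s,g+z*(19-float(sys.argv[1]))+[0,0,float(sys.argv[2])],R)
E
python3 gp.py 110 0
```

```text
t 15.22 pos [662.1  27.  291.8] rpy [179.9 -24.6 168.7] F [-0.2  0.7  0.5] op 85.2 q [ -5.  59.  66. 121.   3.   6.]
shift [-0.0699  0.0019  0.1226] turn [ 0.001  0.007 -0.   ] ang 0.4 dist mm 141.1
```

Emit:
send_rows(targets=[-0.017, 0, 0.03, 0, 0, 0, 100, -0.035, 0.001, 0.061, 0, 0, 0, 100, -0.052, 0.001, 0.092, 0, 0.003, 0, 100, -0.07, 0.002, 0.122, 0, 0.007, 0, 100, -0.07, 0.002, 0.122, 0, 0.007, 0, 100, -0.07, 0.002, 0.122, 0, 0.007, 0, 100])

```text
t: 15.98
eef_pos: [676.4, 27.2, 156.6]
tcp_rot: [179.9, -24.6, 168.8]
force: [0.7, 0.5, 0.3]
opening: 85.3
```

```bash
python3 gp.py 50 0
```

```text
t 15.97 pos [676.4  27.2 156.6] rpy [179.9 -24.6 168.8] F [0.7 0.5 0.3] op 85.3 q [ -5.  59.  46. 101.   3.   6.]
shift [-0.0005 -0.0011  0.0654] turn [0.001 0.007 0.001] ang 0.4 dist mm 65.4
```

Emit:
send_rows(targets=[0, -0.001, 0.022, 0, 0.002, 0, 100, 0, -0.001, 0.044, 0, 0.004, 0, 100, 0, -0.001, 0.065, 0, 0.007, 0, 100, 0, -0.001, 0.065, 0, 0.007, 0, 100, 0, -0.001, 0.065, 0, 0.007, 0, 100])

```text
t: 16.6
eef_pos: [650.8, 30.7, 97.0]
tcp_rot: [179.9, -24.9, 168.7]
force: [-0.6, 0.1, 0.1]
opening: 85.4
```

```bash
python3 gp.py 0 0; cat > pic.py <<'E'
from h import *
from workcell import cams
import sys
X=eval(sys.argv[2]);r=int(sys.argv[3]);ims=[]
for n in("side","top"):
    c=cams.snapshot(n); im=c["pixels"][:,:,::-1];u,v=proj(c,X).astype(int)
    ims.append(cv2.resize(im[max(0,v-r):v+r,max(0,u-r):u+r],(395,395),interpolation=cv2.INTER_CUBIC))
cv2.imwrite(sys.argv[1],cv2.hconcat(ims))
E
python3 pic.py pics/b12.png "(640,33,70)" 45
```

```text
t 16.6 pos [650.8  30.7  97. ] rpy [179.9 -24.9 168.7] F [-0.6  0.1  0.1] op 85.4 q [-5. 57. 32. 90.  3.  6.]
shift [0.0009 0.0005 0.0505] turn [0.002 0.001 0.   ] ang 0.1 dist mm 50.5
```

View pics/b12.png

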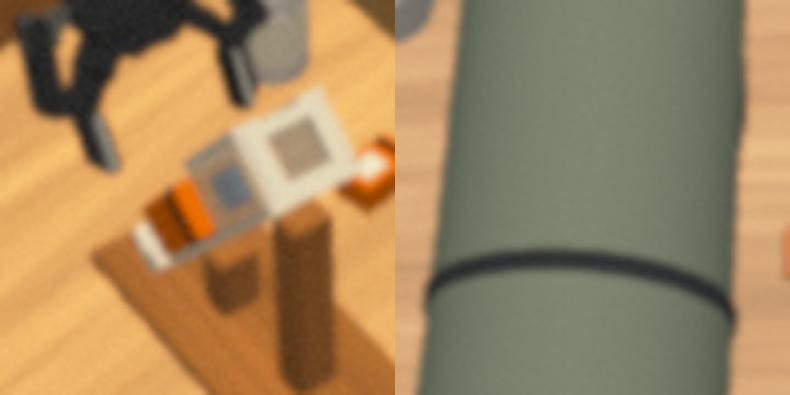

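Emit:
send_rows(targets=[0.001, 0, 0.013, 0, 0, 0, 100, 0.001, 0, 0.026, 0, 0, 0, 100, 0.001, 0, 0.038, 0, 0, 0, 100, 0.001, 0, 0.046, 0, 0, 0, 100, 0.001, 0, 0.05, 0, 0, 0, 100, 0.001, 0, 0.05, 0, 0, 0, 100])

```text
t: 17.45
eef_pos: [628.0, 35.1, 49.9]
tcp_rot: [179.9, -25.1, 168.7]
force: [1.0, 0.4, 0.2]
opening: 85.2
```

```bash
python3 gp.py 0 0; python3 pic.py pics/b13.png "(640,33,70)" 45
```

```text
t 17.45 pos [628.   35.1  49.9] rpy [179.9 -25.1 168.7] F [1.  0.4 0.2] op 85.2 q [-5. 56. 24. 82.  3.  6.]
shift [-0.0003  0.0008 -0.0021] turn [ 0.001 -0.002 -0.   ] ang 0.1 dist mm 2.2
```

View pics/b13.png

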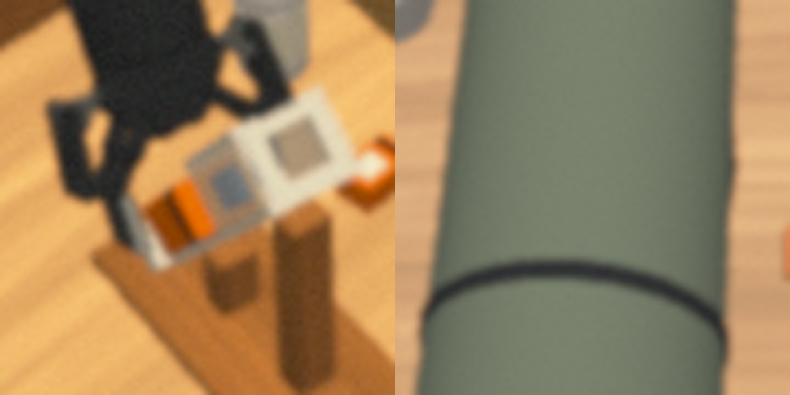

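Emit:
send_rows(targets=[0, 0.001, -0.001, 0, 0, 0, 60, 0, 0.001, -0.001, 0, 0, 0, 40, 0, 0.001, -0.001, 0, 0, 0, 20, 0, 0.001, -0.001, 0, 0, 0, 0, 0, 0.001, -0.001, 0, 0, 0, 0, 0, 0.001, -0.001, 0, 0, 0, 0], force=60)

```text
t: 18.3
eef_pos: [629.0, 35.8, 51.2]
tcp_rot: [179.9, -25.1, 168.7]
force: [1.5, -0.9, 3.8]
opening: 43.5
```

```bash
python3 gp.py 0 0; python3 pic.py pics/b14.png "(640,33,70)" 45
```

```text
t 18.3 pos [629.   35.8  51.2] rpy [179.9 -25.1 168.7] F [ 1.5 -0.9  3.8] op 43.5 q [-5. 56. 24. 83.  3.  6.]
shift [-0.0001 -0.0002 -0.0005] turn [ 0.001 -0.001 -0.   ] ang 0.1 dist mm 0.6
```

View pics/b14.png

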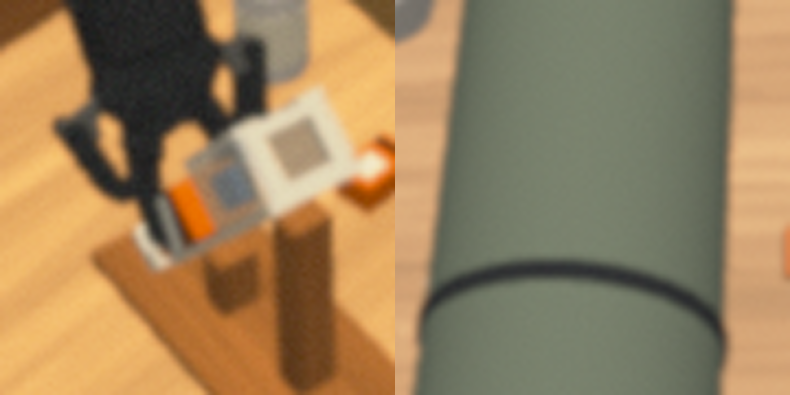

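Emit:
send_rows(targets=[0, 0, -0.01, 0, 0, 0, 0, 0, 0, -0.025, 0, 0, 0, 0, 0, 0, -0.045, 0, 0, 0, 0, 0, 0, -0.065, 0, 0, 0, 0, 0, 0, -0.07, 0, 0, 0, 0, 0, 0, -0.07, 0, 0, 0, 0], force=80)

```text
t: 19.15
eef_pos: [657.6, 30.1, 113.5]
tcp_rot: [179.9, -25.2, 168.7]
force: [0.1, 0.2, -2.5]
opening: 43.1
```

```bash
cat > pl.py <<'E'
from h import *
from workcell import monitor
import sys
def place(zc,tilt=25,yaw=-14.8,xy=(521.6,-279.3)):
    Rt=Ro.from_euler('z',yaw,degrees=True).as_matrix();a=np.radians(tilt)
    R=toolR(Rt@[np.sin(a),0,-np.cos(a)],yaw+180)
    return np.array([*xy,zc])-R@[-4.5,0,-16.9],R
if __name__=="__main__":
    s=monitor.observe();show(s,*eval(sys.argv[1]))
E
python3 pic.py pics/b15.png "(670,33,120)" 55
python3 pl.py "((655,30,220),place(0,0,-11.3)[1])";python3 pl.py "place(200)"
```

```text
t 19.25 pos [657.   30.2 113.1] rpy [179.9 -25.2 168.7] F [-0.9  0.1 -3. ] op 43.0 q [-5. 58. 36. 93.  3.  6.]
shift [ 0.0473 -0.0005 -0.0959] turn [ 0.001 -0.44  -0.   ] ang 25.2 dist mm 106.9
t 19.25 pos [657.   30.2 113.1] rpy [179.9 -25.2 168.7] F [-0.9  0.1 -3. ] op 43.0 q [-5. 58. 36. 93.  3.  6.]
shift [ 0.0922 -0.3302 -0.0339] turn [ 0.001 -0.876  0.063] ang 50.3 dist mm 344.5
```

View pics/b15.png

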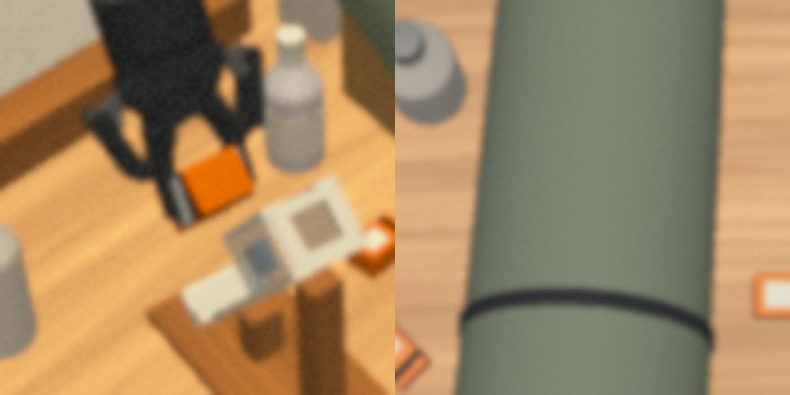

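Emit:
send_rows(targets=[0.01, 0, -0.019, 0, -0.06, 0, 0, 0.02, 0, -0.038, 0, -0.13, 0, 0, 0.03, 0, -0.057, 0, -0.22, 0, 0, 0.038, 0, -0.077, 0, -0.33, 0, 0, 0.047, 0, -0.096, 0, -0.44, 0, 0, 0.047, 0, -0.096, 0, -0.44, 0, 0, 0.047, 0, -0.096, 0, -0.44, 0, 0])

```text
t: 20.12
eef_pos: [655.4, 30.3, 220.2]
tcp_rot: [179.9, -0.1, 168.7]
force: [0.8, -0.0, -2.9]
opening: 43.2
```

```bash
python3 pl.py "place(160)"
```

```text
t 20.12 pos [655.4  30.3 220.2] rpy [ 1.799e+02 -1.000e-01  1.687e+02] F [ 0.8 -0.  -2.9] op 43.2 q [-4. 31.  6. 65.  0.  8.]
shift [ 0.0672 -0.3301  0.0772] turn [ 0.014 -0.437  0.059] ang 25.3 dist mm 345.6
```

Emit:
send_rows(targets=[0.008, -0.041, 0, 0.002, -0.055, 0.007, 0, 0.017, -0.082, 0, 0.004, -0.11, 0.015, 0, 0.025, -0.124, 0, 0.005, -0.164, 0.022, 0, 0.034, -0.165, 0, 0.007, -0.218, 0.03, 0, 0.042, -0.206, 0.005, 0.009, -0.273, 0.037, 0, 0.05, -0.248, 0.02, 0.01, -0.328, 0.044, 0, 0.059, -0.289, 0.045, 0.012, -0.382, 0.052, 0, 0.067, -0.33, 0.077, 0.014, -0.437, 0.059, 0, 0.067, -0.33, 0.077, 0.014, -0.437, 0.059, 0, 0.067, -0.33, 0.077, 0.014, -0.437, 0.059, 0])

```text
t: 21.38
eef_pos: [525.7, -280.3, 142.5]
tcp_rot: [179.9, 25.0, 165.1]
force: [0.5, 0.3, -2.0]
opening: 42.9
```

```bash
python3 pl.py "place(60)"; python3 pic.py pics/b16.png "(540,-280,80)" 70
```

```text
t 21.38 pos [ 525.7 -280.3  142.5] rpy [179.9  25.  165.1] F [ 0.5  0.3 -2. ] op 42.9 q [-41.  14. -39.  14.  11. -24.]
shift [ 0.0431 -0.0003  0.0899] turn [ 0.002 -0.    -0.001] ang 0.1 dist mm 99.7
```

View pics/b16.png

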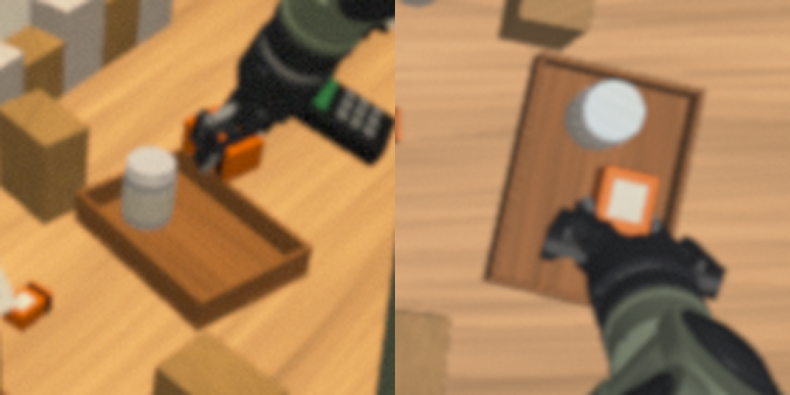

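Emit:
send_rows(targets=[0.011, 0, 0.022, 0, 0, 0, 0, 0.022, 0, 0.045, 0, 0, 0, 0, 0.032, 0, 0.067, 0, 0, 0, 0, 0.043, 0, 0.09, 0, 0, 0, 0, 0.043, 0, 0.09, 0, 0, 0, 0, 0.043, 0, 0.09, 0, 0, 0, 0])

```text
t: 22.22
eef_pos: [526.3, -279.9, 45.1]
tcp_rot: [-180.0, 25.2, 165.3]
force: [-0.1, -0.5, -1.0]
opening: 42.7
```

```bash
python3 pl.py "place(26)"; python3 pic.py pics/b17.png "(540,-280,60)" 55
```

```text
t 22.23 pos [ 526.3 -279.9   45.1] rpy [-180.    25.2  165.3] F [-0.1 -0.5 -1. ] op 42.7 q [-41.  24. -45.  -1.  11. -24.]
shift [ 0.0169 -0.0006  0.0321] turn [0.    0.004 0.002] ang 0.3 dist mm 36.3
```

View pics/b17.png

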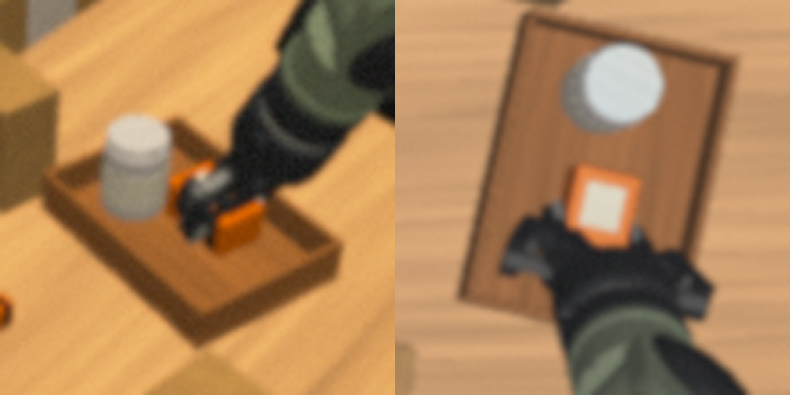

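Emit:
send_rows(targets=[0.006, 0, 0.012, 0, 0, 0, 0, 0.011, 0, 0.021, 0, 0, 0, 0, 0.0135, 0, 0.0265, 0, 0, 0, 0, 0.0155, 0, 0.0295, 0, 0, 0, 0, 0.0155, 0, 0.0295, 0, 0, 0, 0, 0.0155, 0, 0.0295, 0, 0, 0, 0])

```text
t: 23.08
eef_pos: [523.6, -279.6, 10.7]
tcp_rot: [180.0, 25.2, 165.2]
force: [-0.7, 0.4, -1.5]
opening: 42.7
```

```bash
python3 pl.py "place(26)"
```

```text
t 23.07 pos [ 523.6 -279.6   10.7] rpy [180.   25.2 165.2] F [-0.7  0.4 -1.5] op 42.7 q [-41.  28. -46.  -7.  11. -24.]
shift [-0.0001 -0.0002  0.0022] turn [0.    0.003 0.   ] ang 0.2 dist mm 2.2
```

Emit:
send_rows(targets=[0.0005, 0, 0.001, 0, 0, 0, 0, 0.001, 0, 0.002, 0, 0, 0, 0, 0.001, 0, 0.002, 0, 0, 0, 0])

```text
t: 23.45
eef_pos: [523.3, -279.4, 8.3]
tcp_rot: [180.0, 25.1, 165.2]
force: [-0.0, 0.9, -3.2]
opening: 43.6
```

Emit:
send_rows(targets=[0, 0, 0, 0, 0, 0, 55, 0, 0, 0, 0, 0, 0, 65, 0, 0, 0, 0, 0, 0, 80, 0, 0, 0, 0, 0, 0, 80, 0, 0, 0, 0, 0, 0, 80])

```text
t: 24.08
eef_pos: [523.4, -279.4, 8.3]
tcp_rot: [180.0, 25.1, 165.2]
force: [0.8, 0.7, 0.2]
opening: 68.3
```

```bash
python3 pl.py "place(26)"; python3 pic.py pics/b18.png "(540,-280,40)" 50
```

```text
t 24.07 pos [ 523.4 -279.4    8.3] rpy [180.   25.1 165.2] F [0.8 0.7 0.2] op 68.3 q [-41.  28. -46.  -7.  11. -24.]
shift [-0.0014 -0.0003  0.0001] turn [0.    0.002 0.   ] ang 0.1 dist mm 1.4
```

View pics/b18.png

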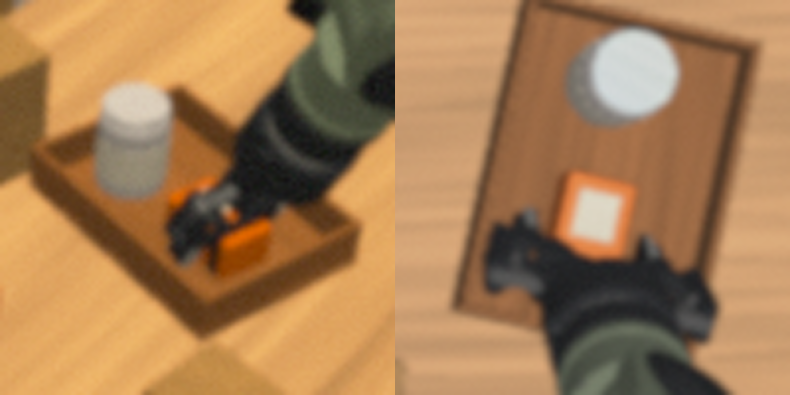

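Released with the pack level. I'll retreat along the tool axis.

Emit:
send_rows(targets=[0, 0, -0.015, 0, 0, 0, 80, 0, 0, -0.04, 0, 0, 0, 80, 0, 0, -0.08, 0, 0, 0, 80, 0, 0, -0.13, 0, 0, 0, 80, 0, 0, -0.18, 0, 0, 0, 80, -0.02, 0, -0.23, 0, 0, 0, 80, -0.02, 0, -0.23, 0, 0, 0, 80, -0.02, 0, -0.23, 0, 0, 0, 80])

```text
t: 25.18
eef_pos: [446.0, -258.9, 225.3]
tcp_rot: [-180.0, 25.2, 165.2]
force: [0.1, -0.1, -0.6]
opening: 68.6
```

```bash
python3 - <<'E'
from h import *
from workcell import cams,monitor
s=monitor.observe();print(s["t"],s["eef_pos"],s["force"])
ims=[];full=[]
for n in("side","top"):
    c=cams.snapshot(n);im=c["pixels"][:,:,::-1];full.append(im);pickle.dump(c,open(f"{n}F.pkl","wb"))
    for X in((530,-280,40),(485,316,140)):
        u,v=proj(c,X).astype(int);r=50;ims.append(cv2.resize(im[max(0,v-r):v+r,max(0,u-r):u+r],(290,290),interpolation=cv2.INTER_CUBIC))
cv2.imwrite("pics/f1.png",cv2.vconcat([cv2.hconcat(ims[:2]),cv2.hconcat(ims[2:])]))
cv2.imwrite("pics/f2.png",full[1])
E
```

```text
25.175 [ 445.97820622 -258.9101584   225.29431776] [ 0.14995981 -0.14002121 -0.61750729]
```

View pics/f1.png

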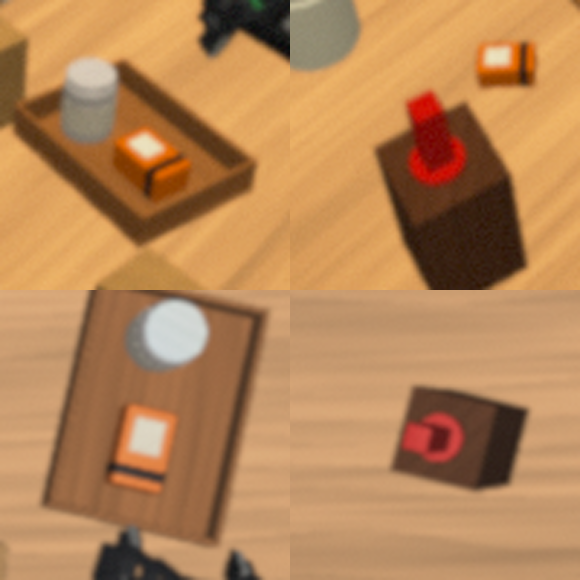

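View pics/f2.png

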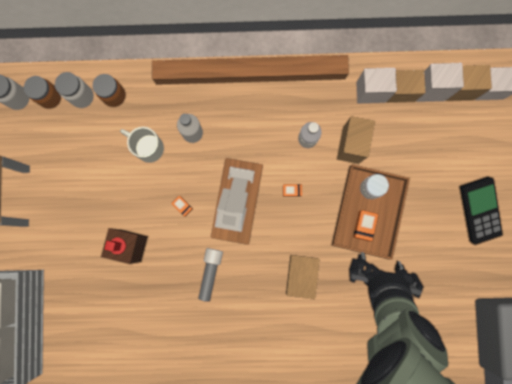

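```bash
python3 -c "
from workcell import order
print(order.finish_job())"
```

```text
the job is handed in; nothing more can be done
None
```

I handed the job in at about 25 s of the 64 s allowed. No verdict came back.

- **Push:** I took the stick from its stand and pushed through the rear hole until the tip was about 72 mm past the wall's outer face. The pack then slid down to the stop by itself, and the pictures showed it there.
- **Stick:** It went back into the stand with a 3.7 N contact, at the same tool height as when I picked it up. The last pictures show it upright with the collar down.
- **Pack:** I gripped it across its 44 mm width (fingers read 43.5 mm), lifted it off and levelled it. I released it about 1–2 mm above the tray floor. The last pictures show it lying flat beside the tin with the gripper clear of everything.
- **Other goods:** None had visibly moved in the last top picture compared with the first. I compared by eye and did not measure this, nor the pack's final pose.

**Disagreements:**
- The two cameras put the feeder 2–3 mm apart.
- The hole looked about 2–3 mm higher than my first estimate, so I shifted the aim before pushing.
- Pose readings scattered by about 1 mm.
- Above the feeder, one approach pose was cut short because joint 4 was at its range limit (about 121°). I had not planned for that, and it cleared as the tool went lower.

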